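# Dock the steam-iron tank and hold its filler cap at the vent position

### The arm

A 6-joint arm with a two-finger parallel gripper is mounted at the origin on a cart in front of the work surface, level with it; the furniture and walls round the work are solid. World frame = base frame: x ahead of the robot, y to its left, z up, the work surface at z = 0. Lengths are in m, angles in rad, forces in N, time in s.
With the tool pointing down it reaches from about 0.375 to 0.925 m from the base axis. Payload 5.7 kg.
Tool frame: the origin (TCP) lies midway between the tips of the shut fingers; the grasp point (between the pads) lies 19 mm behind it; z points along the fingers, y is the line along which they close (so a half turn about z gives the same grasp; the last joint's range is limited). The gripper opens to 85 mm and grips with 20 to 120 N. Pads are 22 mm wide; open, the fingers measure 114 mm over their backs; the gripper's body (76 mm by 85 mm) begins 54 mm behind the grasp point. The pads swing forward as they close: fully open they stand 13 mm farther back than shut.
Start: joints at [1.132, 0.359, 1.51, -0, 1.272, -0.115], TCP at [0.191, 0.569, 0.231] pointing down, gripper open.
Joint ranges: [-2.97, 2.97], [-1.01, 2.36], [0.21, 2.38], [-0.96, 4.11], [0.2, 2.71], [-2.98, 2.98]. Speed limits (rad/s): [2.39, 2.39, 3.14, 3.14, 3.14, 3.14].

### API

Orientations are given as a 3x3 rotation matrix whose columns are the frame's x, y, z axes.
In Python, from bench import ctrl gives the robot as it stands.
- The arm moves only by the tool apply_moves, never from a script. Its argument "moves" is one flat list of numbers, 7 for each row, row after row: the finger opening in mm, from 0 to 85.4, then the shift along the tool's x, y, z in mm, then the turn, a rotation vector about the tool's x, y, z in rad. A call has 1 to 8 rows; each row shifts and turns the commanded pose from where the row before left it, along the tool's axes as they then stand; what a row does not reach is not made up. A row lasts 1/12 s, in which the tool goes at most 41.7 mm and 7.16 degrees, less where a joint would pass 70% of its speed; a pose out of reach is approached as far as the arm can. A call is refused whole if a number of a shift passes 41.7 or a number of a turn 0.125, either way. A call with a gripper value outside its range is refused whole. The fingers move at their own pace and stop on an object; "force" is the grip in N (left out, the last holds). Time passes only in rows, so rows that do not move let the fingers close. It gives the time, the measured TCP pose, the force, the opening and the grip force at its end, in the units of the state.
- ctrl.state(): the state, without advancing time (a new reading comes with each control period).
- ctrl.camera(name): name is "side" or "top" or "wrist"; returns the picture (400x640x3 uint8, blue, green, red); there is no depth.
- ctrl.calibration(name): a dict with "fovy" (degrees; the focal length in pixels is half the picture's height over the tangent of half this angle, whatever the lens; pixels are square), "cx", "cy" (the principal point, pixels), "pose" (4x4, takes a point from camera to world coordinates). Camera axes: x right, y down, z forward; pixel columns grow to the right and rows downward; lengths in m; the calibration is good to about 2 mm. The wrist camera is an equidistant fisheye: a pixel r from the principal point sees the ray r / f radians off the axis. A picture is of the moment at which its call begins: read the wrist's pose just before it. calibration takes no time and is no camera call; for the wrist camera it gives the pose at the moment of the call.
- ctrl.job_done(): hands the job in; it is judged then, once.
The state is a dict: "t": time; "qpos": joint angles; "qvel": joint speeds; "joint_torque": joint torques, N m; "position": TCP position; "tool_rot": TCP orientation; "force": force on the tool from outside, world axes, zero at the start; "torque": the same for the moment, N m; "width": opening from 0.0 (shut) to 1.0 (fully open); "grip_force": force on a finger pad.
Only numpy, scipy, OpenCV 4.12 (cv2) and the standard library are available. Lean on these libraries where they do the work, as an engineer would, in place of code of your own. Each camera call takes 0.05 s, during which the arm holds its last target. There are 200 camera calls.

### The job

First slide the steam iron's white water tank square and flush into the corner of the two metal fences. Then set the black cap with the orange grip bar fully down into the tank's neck with the bar in line with the green marks, twist it clockwise to the yellow marks (halfway, before the lock clicks; never let it lock), and finish while still gripping the cap and holding it there against its return spring. Do not shift the spray bottle, the pink tape measure or the red-topped dropper bottle, and do not lift or tip the tank.

Things in the scene. Friction and masses are not known exactly. Their poses are not given: they have to be found in the camera images.
- dock: Two low aluminium fences fixed to the counter, meeting at a right angle. Origin: on the counter where the centre of the docked tank's underside belongs; docked, tank and dock axes coincide. Inner face of the far fence: x = +60 mm (y -72 to +60); of the right fence: y = -60 mm (x -60 to +72). 12 mm thick, 28 mm high, 4 mm foot strips behind to 97 mm from the origin. Sides -x and +y are open.
- dock_corner (a point): Top of the inside corner of the fences (x +60, y -60, z 28 mm in the dock's frame).
- tank: Loose white water tank, 120 x 120 x 56 mm, 0.76 to 1 kg, on the counter, 30 to 55 mm off both fences and turned up to 0.15 rad; slides under 5 to 12 N. Origin: centre of its underside, z up. On top, painted in pairs round the neck, 37 to 51 mm from its axis: green marks on the tank's x axis (+x and -x sides: entry), yellow 45 degrees clockwise of them (vent), red 90 degrees clockwise (locked).
- tank_mouth (a point): Centre of the top of the tank's grey filler neck, 80 mm above its underside; neck 66 mm outside. In its top: a 40 mm bore through a 6 mm flange, with two entry notches on the tank's +x and -x sides, 12 mm wide, reaching 28 mm from the axis, for the cap's lugs.
- vent_mark (a point): Centre of one yellow mark on the tank's top (the other lies across the neck); the end of the cap's grip bar points at it when half turned.
- cap: Loose black cap, 0.07 to 0.12 kg, upright on the counter. Origin: centre of its underside, z up; a half turn looks the same. Plug 36 mm across, 0 to 15 mm high; lugs on +x and -x sides, 8 mm wide, 50 mm over both, 0 to 7 mm high; disc 62 mm across, 15 to 21 mm. Enters with its x axis along the tank's, 2 mm play; fully in, this origin is 65 mm above the tank's.
- cap_bar (a point): Middle of the top of the cap's orange grip bar, 51 mm above the cap's underside. The bar lies along the cap's x axis, in line with the lugs: 54 mm long, 12 mm wide, 30 mm high above the disc.
- vent_ring (a joint): Sprung ring in the neck that the lugs of the fully inserted cap push when it turns clockwise; it turns the cap back if let go (0.02 to 0.07 N m). Rad: 0 at rest, grows clockwise; about 0.1 less than the cap's turn from the tank's x axis, so 0.68 at the yellow marks. The lock's catch resists from about 0.75 and clicks over between 0.95 and 1.1; stop at 1.43.
- stain_spray: Bystander: spray bottle with white and red head, 56 x 92 x 186 mm, origin at the centre of its underside.
- tape_measure: Bystander: round pink tape measure, 56 x 51 x 21 mm, origin at the centre of its underside.
- drop_bottle_1: Bystander: white dropper bottle with red top, 32 mm wide, 90 mm high, origin at the centre of its underside.
Things that resemble listed ones, but are neither listed nor needed, are in the scene too. There is more than one size of the cap; the job needs the smallest.

How it is judged:
By the outcome, as a careful person would: the job done as asked, in the order asked, and still so for the second after the job is handed in, while the arm keeps its last pose, push and grip.
It also fails if it takes over 72 s, if anything falls off the work surface, if the arm or the gripper's body presses on something with over 40 N, if the wrist force passes 120 N, or if a joint passes its speed limit or range.

## Working session

There is one attempt and no reset: what is moved stays moved. The work goes in short steps, Python scripts to look and compute and a tool call to move; the robot and the scene stay as the last step left them, time stands still between calls to the robot, and variables do not carry over. Pictures are saved under pics/ and viewed, at most 10 in all, crops included, and the job is handed in when it is done.

Besides the shell and the picture viewer there is one more tool, called after ">>>" by a JSON object that holds its "fn" and its "kwargs", one argument or row to a line. apply_moves: Moves the arm, as the interface text tells. Its arguments: {"type":"object","properties":{"moves":{"type":"array","items":{"type":"number"}},"force":{"type":"number"}},"required":["moves"]}

```bash
mkdir -p pics; ls; cat > h.py <<'E'
import numpy as np, cv2
from bench import ctrl
def cal(n):
    c=ctrl.calibration(n); f=200/np.tan(np.radians(c['fovy'])/2); return c,f
def ray(n,u,v,c=None):
    c0,f=cal(n); c=c or c0
    x,y=(u-c['cx']),(v-c['cy'])
    if n=='wrist':
        r=np.hypot(x,y)+1e-9; th=r/f; d=np.array([x/r*np.sin(th),y/r*np.sin(th),np.cos(th)])
    else: d=np.array([x/f,y/f,1.])
    P=np.array(c['pose']); d=P[:3,:3]@d; return P[:3,3],d
def onz(n,u,v,z,c=None):
    o,d=ray(n,u,v,c); return o+d*(z-o[2])/d[2]
def proj(n,p,c=None):
    c0,f=cal(n); c=c or c0
    P=np.array(c['pose']); q=P[:3,:3].T@(np.array(p)-P[:3,3])
    if n=='wrist':
        th=np.arctan2(np.hypot(q[0],q[1]),q[2]); r=np.hypot(q[0],q[1])+1e-12
        return c['cx']+f*th*q[0]/r, c['cy']+f*th*q[1]/r
    return c['cx']+f*q[0]/q[2], c['cy']+f*q[1]/q[2]
E
python3 - <<'E'
from h import *
for n in ('top','side','wrist'):
    c,f=cal(n); print(n,f,c['cx'],c['cy'],np.round(c['pose'],3).tolist())
    cv2.imwrite(f'pics/{n}0.png',ctrl.camera(n))
s=ctrl.state(); print(s['t'],s['position'],np.round(s['tool_rot'],3),s['width'],s['force'])
E
```

```text
pics
top 370.39850944581667 325.14220556309704 191.42408360360275 [[0.005, -0.996, 0.089, 0.483], [-0.999, -0.008, -0.036, 0.047], [0.036, -0.089, -0.995, 1.086], [0.0, 0.0, 0.0, 1.0]]
side 488.9846393188945 320.9641727598071 198.20977241917547 [[0.987, -0.11, 0.116, 0.437], [-0.16, -0.691, 0.705, -0.711], [0.003, -0.715, -0.699, 0.835], [0.0, 0.0, 0.0, 1.0]]
wrist 309.70691628693146 321.18073430907873 195.0346411259144 [[0.318, 0.908, 0.272, 0.122], [0.948, -0.305, -0.093, 0.592], [-0.001, 0.288, -0.958, 0.373], [0.0, 0.0, 0.0, 1.0]]
0.15 [0.19068668 0.56835211 0.23065063] [[-0.948  0.318 -0.001]
 [ 0.318  0.948 -0.001]
 [ 0.    -0.001 -1.   ]] 0.9984110204417331 [-0.39006741  0.12491703  0.02847914]
```

View pics/top0.png

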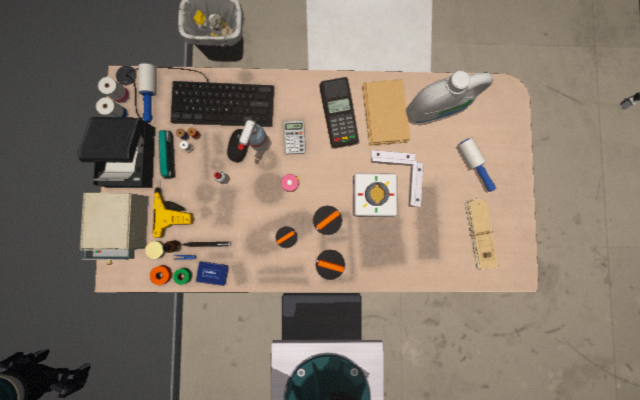

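View pics/side0.png

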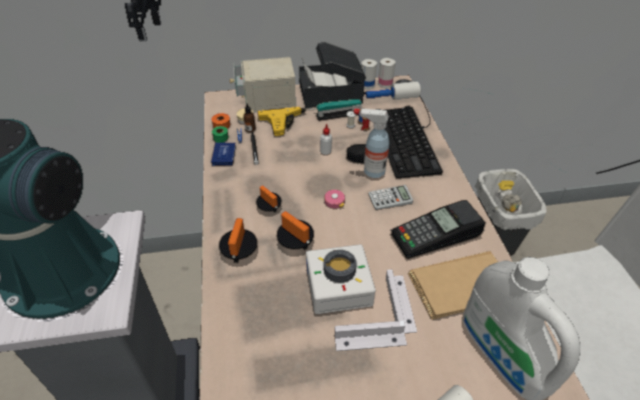

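Top view: smallest cap at about (287,237), tank centred (375,195) with neck at (377,193), fences: far one along row ~157 (cols 372–415), right one along col ~417. Side view agrees: small cap (268,200), tank (340,278), tape (335,198), dropper (326,140), spray (376,150).

```bash
python3 - <<'E'
from h import *
im=cv2.imread('pics/top0.png'); hsv=cv2.cvtColor(im,cv2.COLOR_BGR2HSV)
m=cv2.inRange(hsv,(5,180,120),(20,255,255))
for c in cv2.findContours(m,0,2)[0]:
    r=cv2.minAreaRect(c)
    if cv2.contourArea(c)>30:
        P=[onz('top',*p,.051) for p in cv2.boxPoints(r)]
        print('orange',np.round(r[0],1),np.round(np.mean(P,0),3),np.round([np.linalg.norm(P[0]-P[1]),np.linalg.norm(P[1]-P[2])],3), np.round([P[1]-P[0],P[2]-P[1]],3).tolist())
m=cv2.inRange(hsv,(0,0,175),(180,60,255))
cs=cv2.findContours(m,0,2)[0]
for c in cs:
    a=cv2.contourArea(c); x,y,w,h=cv2.boundingRect(c)
    if a>100 and 340<x<430 and 130<y<230:
        r=cv2.minAreaRect(c); P=np.array([onz('top',*p,.056) for p in cv2.boxPoints(r)])
        print(a,(x,y,w,h),np.round(P[:,:2],3).tolist(),np.round(P.mean(0),3))
for n,u,v in (('tape',290,183),('drop',219,178),('spray',255,140)): print(n,np.round(onz('top',u,v,.02),3))
for p in [(372,152),(422,163),(420,206),(411,205),(372,160)]: print('f',p,np.round(onz('top',*p,.028),3))
E
```

```text
orange [159. 275.] [0.345 0.459 0.051] [0.048 0.048] [[0.0, -0.048, 0.0], [-0.048, -0.002, 0.0]]
orange [330.2 265.6] [ 0.37  -0.005  0.051] [0.017 0.073] [[0.016, -0.004, 0.0], [-0.019, -0.07, 0.0]]
orange [285.1 236.9] [0.448 0.12  0.051] [0.052 0.012] [[0.029, -0.043, 0.0], [-0.01, -0.007, 0.0]]
orange [327.6 219.6] [0.497 0.003 0.051] [0.073 0.017] [[0.045, -0.057, 0.0], [-0.013, -0.01, 0.0]]
1690.0 (354, 173, 44, 43) [[0.628, -0.071], [0.629, -0.193], [0.51, -0.191], [0.51, -0.071]] [ 0.569 -0.131  0.056]
859.0 (370, 150, 54, 57) [[0.684, -0.108], [0.753, -0.186], [0.593, -0.323], [0.526, -0.245]] [ 0.639 -0.216  0.056]
tape [0.602 0.11  0.02 ]
drop [0.614 0.314 0.02 ]
spray [0.726 0.213 0.02 ]
f (372, 152) [ 0.694 -0.127  0.028]
f (422, 163) [ 0.663 -0.273  0.028]
f (420, 206) [ 0.537 -0.265  0.028]
f (411, 205) [ 0.54  -0.239  0.028]
f (372, 160) [ 0.67  -0.127  0.028]
```

```bash
python3 - <<'E'
import cv2
im=cv2.imread('pics/top0.png')[130:290,260:440]
cv2.imwrite('pics/c1.png',cv2.resize(im,None,fx=3.7,fy=3.7,interpolation=cv2.INTER_CUBIC))
E
```

```text
(no output)
```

View pics/c1.png

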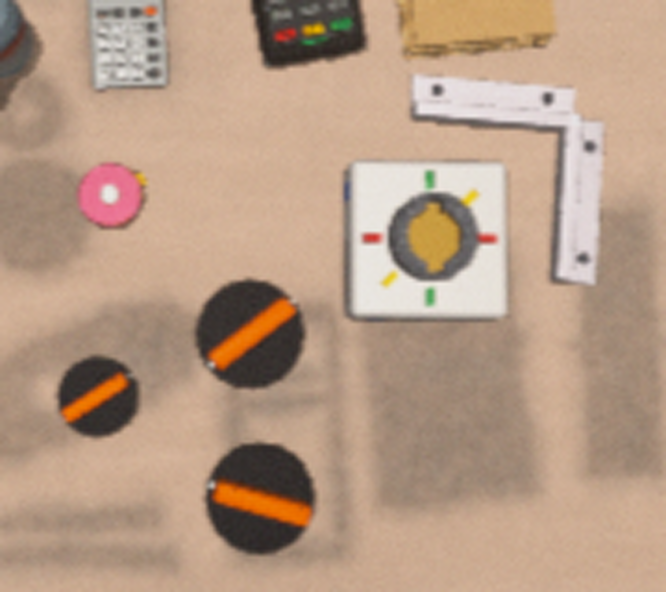

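Crop: tank square (crop 348–507, 162–318) is aligned with the world; the fences are turned about 5° clockwise, inner corner at about crop (563,128). Small cap at crop (98,397). I'll go over the tank for a close wrist look.

>>> {"fn": "apply_moves", "kwargs": {
  "moves": [85,0,0,-20,0,0,-0.118,85,0,0,-20,0,0,-0.118,85,-17.7,-26.4,-1,0,0,0,85,-17.7,-26.4,-1,0,0,0,85,-17.7,-26.4,-1,0,0,0,85,-17.7,-26.4,-1,0,0,0,85,-17.7,-26.4,-1,0,0,0,85,-17.7,-26.4,-1,0,0,0]
}}

```text
t: 0.82
position: [0.283, 0.4002, 0.2771]
tool_rot: [[-0.996, 0.087, -0.0], [0.087, 0.996, -0.0], [0.0, -0.001, -1.0]]
force: [1.5, 0.5, 0.5]
width: 0.998
grip_force: 0.0
```

>>> {"fn": "apply_moves", "kwargs": {
  "moves": [0,-17.7,-26.4,0,0,0,0,0,-17.7,-26.4,0,0,0,0,0,-17.7,-26.4,0,0,0,0,0,-17.7,-26.4,0,0,0,0,0,-17.7,-26.4,0,0,0,0,0,-17.7,-26.4,0,0,0,0,0,-17.7,-26.4,0,0,0,0,0,-17.7,-26.4,0,0,0,0]
}}

```text
t: 1.48
position: [0.4055, 0.1774, 0.2772]
tool_rot: [[-0.996, 0.088, -0.0], [0.088, 0.996, -0.0], [0.0, -0.0, -1.0]]
force: [0.1, 0.6, 0.6]
width: -0.001
grip_force: 0.0
```

>>> {"fn": "apply_moves", "kwargs": {
  "moves": [0,-17.7,-26.4,0,0,0,0,0,-17.7,-26.4,0,0,0,0,0,-17.7,-26.4,0,0,0,0,0,-17.7,-26.4,0,0,0,0,0,-17.7,-26.4,0,0,0,0,0,-17.7,-26.4,0,0,0,0,0,-17.7,-26.4,0,0,0,0,0,-17.7,-26.4,0,0,0,0]
}}

```text
t: 2.15
position: [0.5281, -0.0454, 0.2771]
tool_rot: [[-0.996, 0.088, -0.0], [0.088, 0.996, 0.0], [0.001, 0.0, -1.0]]
force: [0.7, 0.1, -0.0]
width: -0.001
grip_force: 0.0
```

```bash
python3 - <<'E'
from h import *
import pickle
from time import sleep
s=ctrl.state(); c=ctrl.calibration('wrist'); im=ctrl.camera('wrist')
pickle.dump(c,open('pics/w1.pkl','wb')); cv2.imwrite('pics/w1.png',im)
print(s['t'],s['position'],np.round(s['tool_rot'],3).tolist(),s['qpos'],s['qvel'].round(3) if hasattr(s['qvel'],'round') else s['qvel'])
E
```

```text
2.15 [ 0.52814653 -0.04543556  0.27707236] [[-0.996, 0.088, -0.0], [0.088, 0.996, 0.0], [0.001, 0.0, -1.0]] [-2.16154970e-01  2.17742474e-01  1.59646935e+00 -1.01270603e-05
  1.32788466e+00 -1.69888067e+00] [-0.56   0.312 -0.413  0.006  0.097 -0.559]
```

View pics/w1.png

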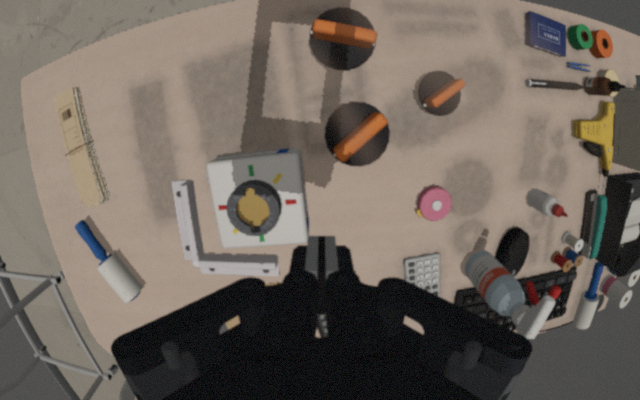

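Wrist view: tank (208–308, 152–247), green marks at (250,170)/(262,238), fence inner corner near (198,262), small cap at (441,93), tape (435,203). I'll re-shoot settled and measure numerically.

```bash
cat > m.py <<'E'
from h import *
def shot(name,n='wrist'):
    c=ctrl.calibration(n); im=ctrl.camera(n); cv2.imwrite(f'pics/{name}.png',im); return c,im,cv2.cvtColor(im,cv2.COLOR_BGR2HSV)
def cast(n,pts,z,c): return np.array([onz(n,u,v,z,c) for u,v in pts])[:,:2]
def blobs(hsv,lo,hi,amin=6):
    m=cv2.inRange(hsv,lo,hi); return [k.reshape(-1,2) for k in cv2.findContours(m,cv2.RETR_EXTERNAL,cv2.CHAIN_APPROX_NONE)[0] if cv2.contourArea(k)>=amin]
def rect(n,k,z,c):
    P=cast(n,k,z,c); r=cv2.minAreaRect((P*1000).astype(np.float32)); b=cv2.boxPoints(r)
    e=b[1]-b[0] if np.linalg.norm(b[1]-b[0])>np.linalg.norm(b[2]-b[1]) else b[2]-b[1]
    return np.round(r[0],1),np.round(r[1],1),round(float(np.degrees(np.arctan2(e[1],e[0]))),1)
E
python3 - <<'E'
from m import *
c,im,hsv=shot('w2')
s=ctrl.state(); print(s['t'],s['position'],np.abs(s['qvel']).max())
for nm,lo,hi,z in (('orange',(5,150,90),(20,255,255),.051),('green',(45,100,50),(85,255,255),.056),('yellow',(22,120,100),(35,255,255),.056),('red',(172,120,80),(180,255,255),.056),('red',(0,120,80),(4,255,255),.056),('pink',(160,60,120),(171,255,255),.021)):
    for k in blobs(hsv,lo,hi):
        p=cast('wrist',k,z,c).mean(0)
        if .3<p[0]<.8 and -.35<p[1]<.25: print(nm,k.mean(0).round(0),*rect('wrist',k,z,c))
for k in blobs(hsv,(0,0,150),(180,50,255),300):
    p=cast('wrist',k,.056,c).mean(0)
    if .3<p[0]<.8 and -.35<p[1]<.0: print('white',k.mean(0).round(0),k.min(0),k.max(0),*rect('wrist',k,.056,c),'z28',*rect('wrist',k,.028,c))
x=im[130:300,150:330]; cv2.imwrite('pics/c2.png',cv2.resize(x,None,fx=3.5,fy=3.5,interpolation=cv2.INTER_CUBIC))
E
```

```text
2.25 [ 0.53023084 -0.04790931  0.27708139] 0.053566920582056754
orange [504. 267.] [714.2 220.8] [16.5  9. ] 79.6
orange [365. 132.] [497.    4.5] [20.2 74.6] -53.3
orange [440.  98.] [459.1 103. ] [8.8 8.8] -69.5
orange [348.  27.] [368.1  -4.4] [73.6 18. ] 73.5
green [265. 234.] [ 614.4 -131.5] [2.6 7.1] -9.0
green [255. 166.] [ 525.1 -131. ] [10.2  3.6] 0.2
yellow [282. 174.] [538.2 -99.6] [ 4.1 11.8] -43.0
red [226. 204.] [ 569.4 -175.9] [3.5 9.7] -81.3
red [295. 198.] [569.4 -87.1] [ 3.5 11.2] -86.7
white [313.  57.] [303  24] [327  89] [401.3 -45.3] [79.2 23.4] 0.4 z28 [396.8 -45.5] [85.3 25.2] 0.4
white [288.  69.] [273  21] [304 117] [413.  -78.6] [120.2  20.3] 5.3 z28 [409.5 -81.3] [129.5  21.8] 5.3Traceback (most recent call last):
  File "<stdin>", line 9, in <module>
  File "m.py", line 4, in cast
    def cast(n,pts,z,c): return np.array([onz(n,u,v,z,c) for u,v in pts])[:,:2]
                                          ~~~^^^^^^^^^^^
  File "h.py", line 13, in onz
    o,d=ray(n,u,v,c); return o+d*(z-o[2])/d[2]
        ~~~^^^^^^^^^
  File "h.py", line 6, in ray
    c0,f=cal(n); c=c or c0
         ~~~^^^
  File "h.py", line 4, in cal
    c=ctrl.calibration(n); f=200/np.tan(np.radians(c['fovy'])/2); return c,f
ValueError: time passes only in moves, steps and waits
```

```bash
sed -i "s/    c0,f=cal(n); c=c or c0/    c=c or ctrl.calibration(n); f=200\/np.tan(np.radians(c['fovy'])\/2)/" h.py
python3 - <<'E'
from m import *
import pickle
c,im,hsv=shot('w3'); pickle.dump(c,open('pics/w3.pkl','wb'))
for k in blobs(hsv,(3,170,60),(20,255,255),20): print('orange',k.mean(0).round(0),*rect('wrist',k,.051,c))
for v in range(195,275,10): print(v,im[v,165:230:3].mean(1).astype(int))
x=im[130:300,150:330]; cv2.imwrite('pics/c2.png',cv2.resize(x,None,fx=3.5,fy=3.5,interpolation=cv2.INTER_CUBIC))
E
```

```text
orange [499. 272.] [721.7 216.6] [26.2 21.8] 79.3
orange [344. 149.] [514.6 -19.3] [21.9 14.7] 26.4
orange [376. 122.] [482.2  22.3] [20.9 27. ] -53.4
orange [602.  42.] [351.3 424.2] [42.1 65.4] -79.5
orange [332.  29.] [367.  -20.1] [42.  24.3] 74.2
195 [119 121 126 129 166 124 160 171 146  81  81 146 150 151 149 146 152 178
 179 178 178 177]
205 [125 120 121 122 163 170 164 170 169  92  76 116 150 149 152 150 150 162
 168  81  73  79]
215 [125 126 124 126 129 169 171 168 171 148  77  79 146 148 149 148 150 150
 170 177 177 176]
225 [138 144 144 147 145 165 170 168 172 172 100  84 122 149 149 147 150 150
 151 175 175 178]
235 [152 151 151 148 148 147 165 168 166 173 155  82  84 148 152 149 150 152
 153 158 177 178]
245 [151 152 150 152 152 151 156 158  80 167 174 109  87 103 154 152 150 151
 150 151 158 164]
255 [149 151 151 151 151 150 151 158 166 167 174 165  90  87  88  86  89  88
  87  89  90  86]
265 [149 152 153 151 151 150 152 150 149 151 166 176 168 171 171 168 156 166
 170 170 172 172]
```

View pics/c2.png

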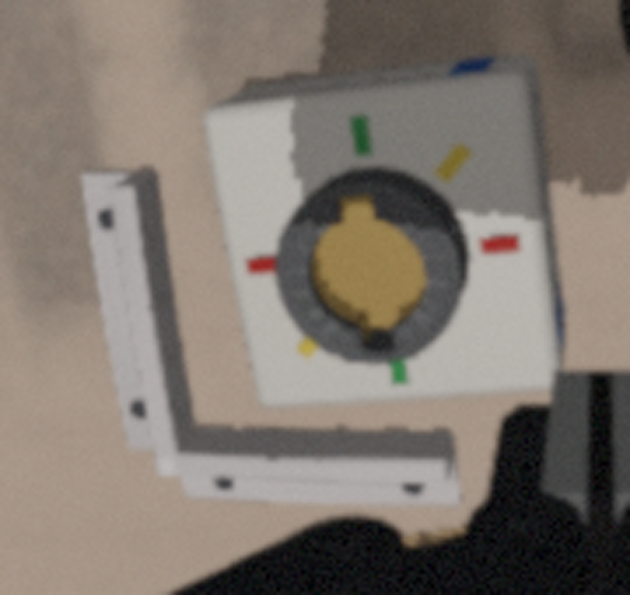

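Crop: right fence's inner top edge runs (128,183)→(176,450), far fence's (180,452)→(450,463); tank top corners at (207,113), (525,70), (558,385), (265,403).

```bash
python3 - <<'E'
from m import *
import pickle
c=pickle.load(open('pics/w3.pkl','rb')); im=cv2.imread('pics/w3.png').astype(float).mean(2)
# subpixel edges: max gradient scans
g=cv2.GaussianBlur(im,(3,3),0)
R=[];F=[]
for v in range(190,252,2):
    u0=150+ (128+(v*1.-182)*3.5*48/267)/3.5
    us=np.arange(int(u0)-4,int(u0)+6); d=g[v,us+1]-g[v,us-1]; i=d.argmin(); R.append((us[i]+0.5*0+ (0),v))
for u in range(206,276,2):
    v0=130+(452+ (u-201)*3.5*11/270)/3.5
    vs=np.arange(int(v0)-5,int(v0)+6); d=g[vs+1,u]-g[vs-1,u]; i=d.argmax(); F.append((u,vs[i]))
def fit(P):
    vx,vy,x,y=cv2.fitLine((P*1000).astype(np.float32),cv2.DIST_HUBER,0,.01,.01).ravel(); return np.array([x,y]),np.array([vx,vy])
Rw=cast('wrist',R,.028,c);Fw=cast('wrist',F,.028,c)
pr,dr=fit(Rw);pf,df=fit(Fw)
print('R',pr,np.degrees(np.arctan2(dr[1],dr[0])),'F',pf,np.degrees(np.arctan2(df[1],df[0])))
t=np.linalg.solve(np.c_[dr,-df],pf-pr); print('corner',pr+t[0]*dr)
q=np.array([(207,113),(525,70),(558,385),(265,403)])/3.5+[150,130]
T=cast('wrist',q,.056,c)*1000; print(T.round(1),T.mean(0))
# neck ellipse centre & bar of small cap in saved image
hsv=cv2.cvtColor(cv2.imread('pics/w3.png'),cv2.COLOR_BGR2HSV)
for k in blobs(hsv,(3,120,50),(22,255,255),15): 
    if 390<k.mean(0)[0]<470 and k.mean(0)[1]<140: print('cap',k.mean(0),*rect('wrist',k,.051,c))
print(np.round(c['pose'],3))
E
```

```text
R [ 599.20544 -239.28458] -3.8982632 F [ 664.75995 -177.69218] 85.7165
corner [ 659.83716 -243.41618]
[[ 511.7 -186.2]
 [ 509.2  -71. ]
 [ 626.   -71.8]
 [ 625.4 -185.7]] [ 568.06440913 -128.687597  ]
cap [446.80952381  91.26190476] [449.5 116.8] [15.4 57.9] -62.1
[[ 0.092  0.953  0.288  0.457]
 [ 0.996 -0.087 -0.028 -0.041]
 [-0.001  0.29  -0.957  0.419]
 [ 0.     0.     0.     1.   ]]
```

Dock: origin ≈ (604,−179), yaw −0.072; tank ≈ (568.5,−130.5), yaw ≈ 0, so 39 mm off the far fence and 46 mm off the right, within spec. Cap at (449,118) with bar along about −58° to −62°. Next is push A, toward the far fence with shut fingers kept low.

>>> {"fn": "apply_moves", "kwargs": {
  "moves": [0,0,0,0,0,0,-0.016,0,15.7,-26.5,20,0,0,0,0,15.7,-26.5,20,0,0,0,0,15.7,-26.5,20,0,0,0,0,0,0,35,0,0,0,0,0,0,35,0,0,0,0,0,0,35,0,0,0,0,0,0,35,0,0,0]
}}

```text
t: 2.97
position: [0.4746, -0.1186, 0.0765]
tool_rot: [[-0.998, 0.07, 0.001], [0.07, 0.998, -0.0], [-0.001, -0.0, -1.0]]
force: [-0.3, -0.4, -0.6]
width: -0.0
grip_force: 0.0
```

>>> {"fn": "apply_moves", "kwargs": {
  "moves": [0,0,0,35,0,0,0,0,0,0,27,0,0,0,0,0,0,0,0,0,0,0,0,0,0,0,0,0]
}}

```text
t: 3.3
position: [0.4736, -0.1183, 0.0147]
tool_rot: [[-0.998, 0.07, -0.004], [0.07, 0.998, 0.002], [0.004, 0.001, -1.0]]
force: [0.1, -0.1, 0.3]
width: -0.001
grip_force: 0.0
```

>>> {"fn": "apply_moves", "kwargs": {
  "moves": [0,-9,0,0,0,0,0,0,-9,0,0,0,0,0,0,-7,0,0,0,0,0,0,-7,0,0,0,0,0,0,-7,0,0,0,0,0,0,-7,0,0,0,0,0,0,-5,0,0,0,0,0,0,-5,0,0,0,0,0]
}}

```text
t: 3.97
position: [0.5246, -0.1216, 0.017]
tool_rot: [[-0.997, 0.071, -0.012], [0.071, 0.997, 0.003], [0.012, 0.002, -1.0]]
force: [-18.7, 3.1, 21.1]
width: -0.0
grip_force: 8.6
```

>>> {"fn": "apply_moves", "kwargs": {
  "moves": [0,-2,0,0,0,0,0,0,-2,0,0,0,0,0,0,-2,0,0,0,0,0]
}}

```text
t: 4.22
position: [0.5303, -0.1223, 0.017]
tool_rot: [[-0.997, 0.07, -0.012], [0.07, 0.998, 0.003], [0.013, 0.002, -1.0]]
force: [-23.7, 2.5, 26.6]
width: -0.005
grip_force: 12.7
```

```bash
python3 - <<'E'
from m import *
c,im,_=shot('s1','side'); print(proj('side',[.53,-.122,.017],c))
x=im[190:360,250:450]; a=cv2.resize(x,None,fx=4,fy=3.5,interpolation=cv2.INTER_CUBIC); cv2.imwrite('pics/s1c.png',cv2.resize(x,None,fx=3.5,fy=3.5,interpolation=cv2.INTER_CUBIC))
E
```

```text
(np.float64(318.82041806752596), np.float64(280.61568549296123))
```

View pics/s1c.png

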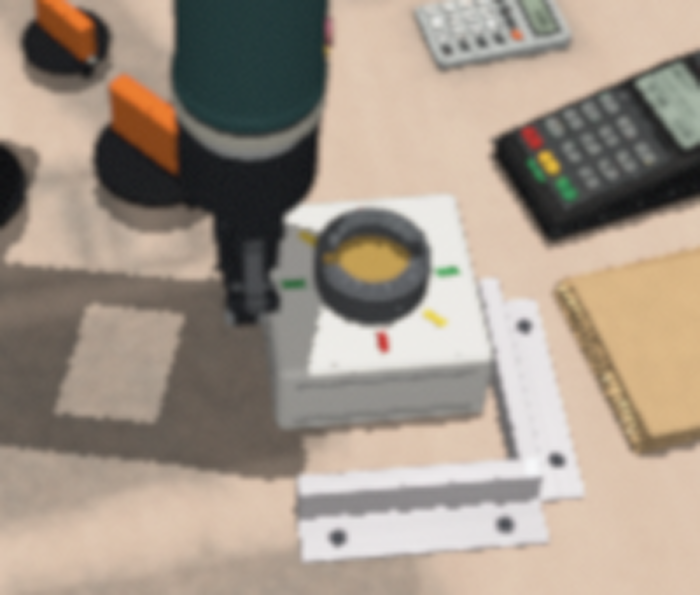

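The side crop shows the gripper upright at the tank's −x face, with the tank about halfway to the far fence and not tipped. There is vertical load, probably a finger link riding on the tank's top edge, so I'll back off, raise the tool and push with the tips only.

>>> {"fn": "apply_moves", "kwargs": {
  "moves": [0,8,0,0,0,0,0,0,8,0,0,0,0,0,0,0,0,-15,0,0,0,0,0,0,0,0,0,0,0,0,0,0,0,0,0]
}}

```text
t: 4.68
position: [0.5232, -0.1239, 0.0317]
tool_rot: [[-0.997, 0.072, 0.004], [0.072, 0.997, -0.002], [-0.004, -0.001, -1.0]]
force: [0.1, 0.3, 0.5]
width: 0.004
grip_force: 0.0
```

>>> {"fn": "apply_moves", "kwargs": {
  "moves": [0,-5,0,0,0,0,0,0,-5,0,0,0,0,0,0,-3,0,0,0,0,0,0,-2,0,0,0,0,0,0,-2,0,0,0,0,0]
}}

```text
t: 5.1
position: [0.5335, -0.1231, 0.0292]
tool_rot: [[-0.997, 0.071, -0.01], [0.071, 0.997, 0.002], [0.01, 0.002, -1.0]]
force: [-11.3, 0.0, 9.1]
width: -0.002
grip_force: 6.0
```

>>> {"fn": "apply_moves", "kwargs": {
  "moves": [0,-2,0,0,0,0,0,0,-2,0,0,0,0,0,0,0,0,0,0,0,0]
}}

```text
t: 5.35
position: [0.5373, -0.1231, 0.0291]
tool_rot: [[-0.997, 0.071, -0.01], [0.071, 0.997, 0.003], [0.01, 0.002, -1.0]]
force: [-11.1, 0.5, 8.5]
width: 0.0
grip_force: 5.6
```

>>> {"fn": "apply_moves", "kwargs": {
  "moves": [0,-2,0,0,0,0,0,0,-2,0,0,0,0,0,0,0,0,0,0,0,0]
}}

```text
t: 5.6
position: [0.5372, -0.123, 0.0286]
tool_rot: [[-0.997, 0.07, -0.017], [0.07, 0.998, 0.004], [0.018, 0.003, -1.0]]
force: [-19.8, -0.7, 14.9]
width: 0.002
grip_force: 10.0
```

Tank stopped against the far fence: force rose with no travel, TCP at dock x ≈ −71 as predicted. Moving round to push B.

>>> {"fn": "apply_moves", "kwargs": {
  "moves": [0,8,0,0,0,0,0,0,8,0,0,0,0,0,0,0,0,-40,0,0,0,0,0,0,-40,0,0,0,0,-20,30,0,0,0,0,0,-29,30,0,0,0,0,0,-29,30,0,0,0,0,0,0,5,0,0,0,0]
}}

```text
t: 6.27
position: [0.622, -0.0313, 0.1115]
tool_rot: [[-0.998, 0.07, 0.009], [0.07, 0.998, 0.001], [-0.009, 0.001, -1.0]]
force: [1.1, -0.3, -0.5]
width: -0.001
grip_force: 0.0
```

>>> {"fn": "apply_moves", "kwargs": {
  "moves": [0,0,0,0,0,0,0,0,0,0,40,0,0,0,0,0,0,40,0,0,0,0,0,0,0,0,0,0,0,0,0,0,0,0,0]
}}

```text
t: 6.68
position: [0.6113, -0.035, 0.0283]
tool_rot: [[-0.997, 0.072, -0.007], [0.072, 0.997, 0.001], [0.007, 0.0, -1.0]]
force: [-0.1, -0.5, 0.7]
width: -0.002
grip_force: 0.0
```

>>> {"fn": "apply_moves", "kwargs": {
  "moves": [0,0,-9,0,0,0,0,0,0,-9,0,0,0,0,0,0,-7,0,0,0,0,0,0,-7,0,0,0,0,0,0,-6,0,0,0,0,0,0,-6,0,0,0,0]
}}

```text
t: 7.18
position: [0.6129, -0.078, 0.0327]
tool_rot: [[-0.997, 0.074, 0.004], [0.074, 0.997, 0.002], [-0.004, 0.003, -1.0]]
force: [1.7, 10.1, 6.1]
width: -0.002
grip_force: 5.2
```

>>> {"fn": "apply_moves", "kwargs": {
  "moves": [0,0,-5,0,0,0,0,0,0,-5,0,0,0,0,0,0,-4,0,0,0,0,0,0,0,0,0,0,0]
}}

```text
t: 7.52
position: [0.6118, -0.0926, 0.0326]
tool_rot: [[-0.997, 0.073, 0.004], [0.073, 0.997, 0.001], [-0.004, 0.002, -1.0]]
force: [1.1, 5.6, 4.7]
width: 0.002
grip_force: 2.9
```

>>> {"fn": "apply_moves", "kwargs": {
  "moves": [0,0,-3,0,0,0,0,0,0,-3,0,0,0,0,0,0,-3,0,0,0,0,0,0,0,0,0,0,0]
}}

```text
t: 7.85
position: [0.6111, -0.1011, 0.0326]
tool_rot: [[-0.997, 0.073, 0.003], [0.073, 0.997, 0.002], [-0.003, 0.002, -1.0]]
force: [0.4, 7.7, 6.0]
width: 0.0
grip_force: 3.7
```

>>> {"fn": "apply_moves", "kwargs": {
  "moves": [0,0,-3,0,0,0,0,0,0,-3,0,0,0,0,0,0,0,0,0,0,0]
}}

```text
t: 8.1
position: [0.6106, -0.107, 0.0326]
tool_rot: [[-0.997, 0.073, 0.003], [0.073, 0.997, 0.002], [-0.003, 0.002, -1.0]]
force: [0.4, 7.8, 5.4]
width: -0.002
grip_force: 3.9
```

>>> {"fn": "apply_moves", "kwargs": {
  "moves": [0,0,-3,0,0,0,0,0,0,0,0,0,0,0]
}}

```text
t: 8.27
position: [0.6101, -0.1073, 0.0326]
tool_rot: [[-0.997, 0.074, 0.003], [0.074, 0.997, 0.006], [-0.002, 0.006, -1.0]]
force: [0.4, 18.5, 8.8]
width: -0.0
grip_force: 9.4
```

>>> {"fn": "apply_moves", "kwargs": {
  "moves": [0,0,-3,0,0,0,0,0,0,0,0,0,0,0]
}}

```text
t: 8.43
position: [0.61, -0.1075, 0.0327]
tool_rot: [[-0.997, 0.075, 0.003], [0.075, 0.997, 0.01], [-0.002, 0.01, -1.0]]
force: [3.9, 29.1, 10.7]
width: -0.001
grip_force: 14.9
```

Tank stopped on the right fence too. Lifting clear and checking flushness with the wrist camera.

>>> {"fn": "apply_moves", "kwargs": {
  "moves": [0,0,10,0,0,0,0,0,0,12,0,0,0,0,0,10,10,-35,0,0,0,0,10,0,-35,0,0,0,0,10,0,-35,0,0,0,0,10,0,-35,0,0,0,0,10,0,-35,0,0,0,0,0,0,0,0,0,0]
}}

```text
t: 9.1
position: [0.5637, -0.0793, 0.2131]
tool_rot: [[-0.997, 0.072, 0.011], [0.072, 0.997, -0.004], [-0.011, -0.003, -1.0]]
force: [0.7, -1.0, -0.0]
width: 0.003
grip_force: 0.0
```

```bash
python3 - <<'E'
from m import *
import pickle
c,im,hsv=shot('w4'); pickle.dump(c,open('pics/w4.pkl','wb'))
for nm,lo,hi,z in (('green',(45,100,40),(85,255,255),.056),('yellow',(22,110,80),(35,255,255),.056),('red',(172,120,60),(180,255,255),.056),('red',(0,120,60),(4,255,255),.056)):
    for k in blobs(hsv,lo,hi):
        p=cast('wrist',k,z,c).mean(0)
        if .5<p[0]<.7 and -.26<p[1]<-.1: print(nm,k.mean(0).round(0),*rect('wrist',k,z,c))
u,v=np.array(proj('wrist',[.604,-.179,.05],c)); print(u,v)
u0,v0=int(u-85),int(v-75); print(u0,v0)
x=im[v0:v0+160,u0:u0+180]; cv2.imwrite('pics/c4.png',cv2.resize(x,None,fx=3.5,fy=3.5,interpolation=cv2.INTER_CUBIC))
E
```

```text
green [226. 181.] [ 560.1 -176.7] [ 3.3 11.7] -9.1
yellow [256. 193.] [ 575.3 -146.5] [ 4.4 12.4] -50.4
red [270. 221.] [ 607.5 -135.8] [11.8  3.7] 80.3
red [191. 220.] [ 600.7 -226.3] [7.7 3.6] 87.3
232.51012346911784 218.20151298315324
147 143
```

View pics/c4.png

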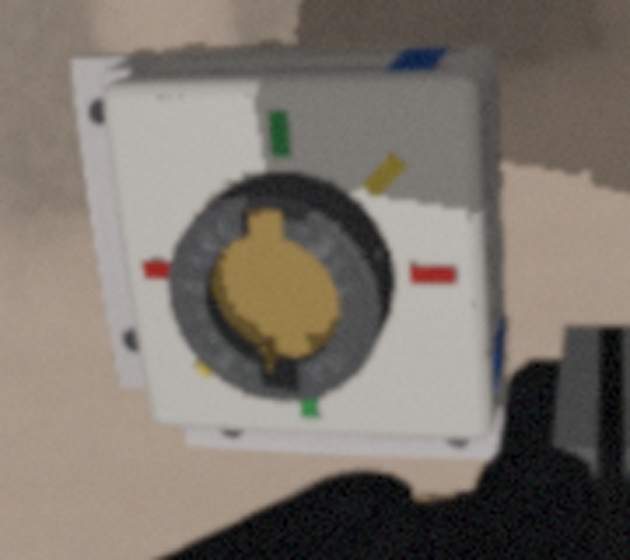

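Crop: tank sits with both faces along the fences, marks consistent with centre ≈ (604,−180) and yaw −0.072 (the dock pose). I'll give one light confirming push toward the far fence.

>>> {"fn": "apply_moves", "kwargs": {
  "moves": [0,13,-24,10,0,0,0,0,13,-24,10,0,0,0,0,13,-24,10,0,0,0,0,11,-24,10,0,0,0,0,0,0,35,0,0,0,0,0,0,35,0,0,0,0,0,0,35,0,0,0,0,0,0,35,0,0,0]
}}

```text
t: 9.82
position: [0.504, -0.1707, 0.0235]
tool_rot: [[-0.997, 0.073, 0.0], [0.073, 0.997, -0.0], [-0.0, -0.0, -1.0]]
force: [0.5, -0.1, 0.3]
width: 0.002
grip_force: 0.0
```

>>> {"fn": "apply_moves", "kwargs": {
  "moves": [0,0,0,0,0,0,0,0,-6,0,0,0,0,0,0,-6,0,0,0,0,0,0,-4,0,0,0,0,0,0,0,0,0,0,0,0]
}}

```text
t: 10.23
position: [0.5241, -0.1725, 0.0277]
tool_rot: [[-0.997, 0.071, 0.006], [0.071, 0.997, -0.003], [-0.006, -0.002, -1.0]]
force: [-0.2, 0.1, -0.2]
width: 0.0
grip_force: 0.0
```

>>> {"fn": "apply_moves", "kwargs": {
  "moves": [0,-4,0,0,0,0,0,0,-4,0,0,0,0,0,0,-2,0,0,0,0,0,0,-3,0,0,0,0,0,0,0,0,0,0,0,0]
}}

```text
t: 10.65
position: [0.5332, -0.1721, 0.0254]
tool_rot: [[-0.997, 0.071, -0.001], [0.071, 0.997, 0.0], [0.001, 0.0, -1.0]]
force: [-0.8, 0.2, 1.4]
width: 0.001
grip_force: 0.7
```

>>> {"fn": "apply_moves", "kwargs": {
  "moves": [0,-3,0,0,0,0,0,0,-2,0,0,0,0,0,0,0,0,0,0,0,0]
}}

```text
t: 10.9
position: [0.5336, -0.1715, 0.0247]
tool_rot: [[-0.997, 0.071, -0.009], [0.071, 0.997, 0.002], [0.009, 0.002, -1.0]]
force: [-12.8, -1.2, 9.5]
width: -0.001
grip_force: 5.9
```

Tank holds firm at 12.8 N with the TCP at the same place, so it is flush. Now to the cap.

>>> {"fn": "apply_moves", "kwargs": {
  "moves": [0,10,0,0,0,0,0,0,16,0,-20,0,0,0,85,0,0,-40,0,0,0,85,0,10,-40,0,0,0,85,10,30,-40,0,0,0,85,10,30,-35,0,0,0,85,10,30,0,0,0,0,85,10,30,0,0,0,0]
}}

```text
t: 11.57
position: [0.486, -0.0469, 0.1914]
tool_rot: [[-0.997, 0.073, 0.007], [0.073, 0.997, -0.001], [-0.007, -0.001, -1.0]]
force: [0.8, 0.6, -0.3]
width: 0.842
grip_force: 0.0
```

>>> {"fn": "apply_moves", "kwargs": {
  "moves": [85,10,30,0,0,0,0,85,10,30,0,0,0,0,85,10,30,0,0,0,0,85,10,30,0,0,0,0,85,10,30,0,0,0,0,85,0,0,0,0,0,0.12,85,0,0,0,0,0,0.12,85,0,0,0,0,0,0.12]
}}

```text
t: 12.23
position: [0.445, 0.1068, 0.1889]
tool_rot: [[-0.906, 0.422, 0.001], [0.422, 0.906, 0.0], [-0.001, 0.001, -1.0]]
force: [-0.2, -0.4, -0.5]
width: 0.994
grip_force: 0.0
```

>>> {"fn": "apply_moves", "kwargs": {
  "moves": [85,0,0,0,0,0,0.12,85,0,0,0,0,0,0.12,85,0,0,0,0,0,0.12,85,0,0,0,0,0,0.12,85,0,0,0,0,0,0.1,85,0,0,0,0,0,0,85,0,0,0,0,0,0]
}}

```text
t: 12.82
position: [0.4452, 0.1059, 0.1889]
tool_rot: [[-0.533, 0.846, 0.0], [0.846, 0.533, 0.0], [-0.0, 0.0, -1.0]]
force: [1.3, -0.5, 0.4]
width: 1.0
grip_force: 0.0
```

```bash
python3 - <<'E'
from m import *
c,im,hsv=shot('w5'); s=ctrl.state()
print(s['t'],s['position'],np.round(s['tool_rot'],3).tolist(),s['qpos'][5])
for k in blobs(hsv,(3,120,50),(22,255,255),60):
    p=cast('wrist',k,.051,c).mean(0)
    if .3<p[0]<.6 and -.05<p[1]<.25: print('orange',k.mean(0).round(0),*rect('wrist',k,.051,c))
u,v=np.array(proj('wrist',[.449,.118,.03],c)); print(u,v)
u0,v0=max(0,int(u-110)),max(0,int(v-90))
cv2.imwrite('pics/c5.png',cv2.resize(im[v0:v0+180,u0:u0+220],None,fx=3,fy=3,interpolation=cv2.INTER_CUBIC)); print(u0,v0)
E
```

```text
12.8667 [0.44520467 0.10585511 0.18887695] [[-0.533, 0.846, 0.0], [0.846, 0.533, 0.0], [-0.0, 0.0, -1.0]] -0.4799513212094472
orange [310. 285.] [496.5   2.7] [21.7 95.6] -52.3
orange [206. 233.] [371.4  -5.5] [94.4 19. ] 74.8
orange [331. 169.] [446.1 122.7] [13.1 55.1] -57.1
330.15509057998787 170.60786468884857
220 80
```

View pics/c5.png

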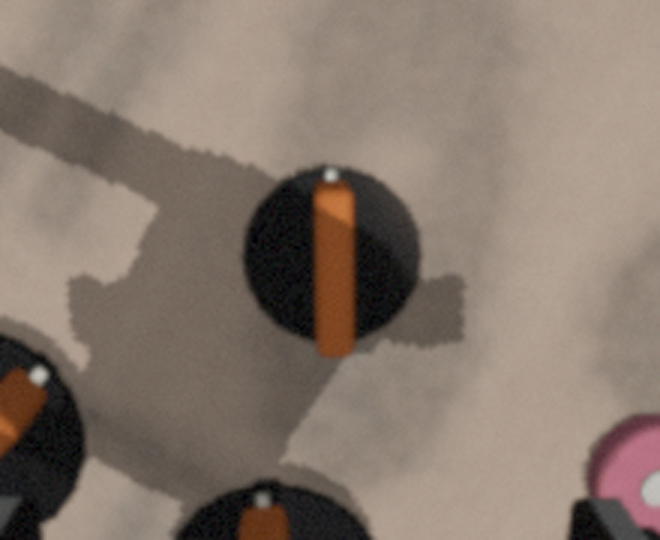

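Crop: small cap's bar lies vertical in view, centred at crop (334,268), i.e. px (331,169). World position ≈ (446.5,122), 55×13 mm, angle −57°, matching the tool yaw.

>>> {"fn": "apply_moves", "kwargs": {
  "moves": [50,6.5,5,20,0,0,0,50,6.4,4.7,30,0,0,0,50,0,0,30,0,0,0,50,0,0,30,0,0,0,50,0,0,25,0,0,0,50,0,0,17,0,0,0,50,0,0,10,0,0,0,50,0,0,0,0,0,0]
}}

```text
t: 13.53
position: [0.4451, 0.1217, 0.0249]
tool_rot: [[-0.532, 0.847, -0.004], [0.847, 0.532, -0.0], [0.002, -0.004, -1.0]]
force: [0.1, -0.8, -0.0]
width: 0.585
grip_force: 0.0
```

>>> {"fn": "apply_moves", "kwargs": {
  "moves": [0,0,0,0,0,0,0,0,0,0,0,0,0,0,0,0,0,0,0,0,0,0,0,0,0,0,0,0,0,0,0,0,0,0,0,0,0,0,0,0,0,0],
  "force": 60
}}

```text
t: 14.03
position: [0.4473, 0.122, 0.0277]
tool_rot: [[-0.531, 0.848, 0.002], [0.848, 0.531, 0.0], [-0.001, 0.002, -1.0]]
force: [-0.2, -0.2, 6.2]
width: 0.125
grip_force: 61.0
```

Gripped (10.7 mm, 61 N). Lift, turn to the tank's axis and carry over.

>>> {"fn": "apply_moves", "kwargs": {
  "moves": [0,0,0,-15,0,0,0,0,0,0,-30,0,0,0,0,0,0,-35,0,0,0,0,0,0,-35,0,0,-0.1,0,0,0,-35,0,0,-0.12,0,0,0,-15,0,0,-0.12,0,0,0,0,0,0,-0.12,0,0,0,0,0,0,-0.12]
}}

```text
t: 14.7
position: [0.4475, 0.122, 0.1938]
tool_rot: [[-0.911, 0.413, 0.004], [0.413, 0.911, 0.0], [-0.003, 0.002, -1.0]]
force: [-0.5, 0.1, -1.7]
width: 0.127
grip_force: 60.1
```

>>> {"fn": "apply_moves", "kwargs": {
  "moves": [0,0,0,0,0,0,-0.12,0,0,0,0,0,0,-0.12,0,0,0,0,0,0,-0.12,0,-10,-15,0,0,0,0,0,-17,-28,0,0,0,0,0,-17,-28,0,0,0,0,0,-17,-28,0,0,0,0,0,-17,-28,0,0,0,0]
}}

```text
t: 15.37
position: [0.5155, -0.0116, 0.1921]
tool_rot: [[-0.997, 0.071, 0.0], [0.071, 0.997, -0.0], [-0.0, -0.0, -1.0]]
force: [0.6, 1.1, -1.4]
width: 0.13
grip_force: 60.1
```

>>> {"fn": "apply_moves", "kwargs": {
  "moves": [0,-17,-28,0,0,0,0,0,-17,-28,0,0,0,0,0,-17,-28,0,0,0,0,0,-17,-28,0,0,0,0,0,-17,-28,0,0,0,0,0,-15,-22,0,0,0,0,0,0,0,0,0,0,0,0,0,0,0,0,0,0]
}}

```text
t: 16.03
position: [0.6036, -0.1803, 0.1916]
tool_rot: [[-0.997, 0.074, -0.0], [0.074, 0.997, 0.0], [0.0, 0.0, -1.0]]
force: [-0.7, 0.8, -1.6]
width: 0.128
grip_force: 60.0
```

```bash
cat > t.py <<'E'
from h import *
s=ctrl.state(); R=np.array(s['tool_rot']); p=np.array(s['position'])*1000
T=np.array([604.2,-179.6]); d=np.r_[T,0]-np.r_[p[:2],0]
print(s['t'],p.round(1),'delta tool mm',(R.T@d).round(1),'yaw',np.degrees(np.arctan2(R[1,0],R[0,0])).round(2),'want 175.9','q6',s['qpos'][5],np.abs(s['qvel']).max(),s['force'],s['torque'],s['width'],s['grip_force'])
E
python3 t.py
```

```text
16.0333 [ 603.6 -180.3  191.6] delta tool mm [-0.6  0.8 -0. ] yaw 175.77 want 175.9 q6 -1.8969964586050387 0.046565917841312573 [-0.71662523  0.79252464 -1.55837058] [-0.02095689  0.00983318 -0.01838877] 0.12759697964051075 60.039655566215515
```

>>> {"fn": "apply_moves", "kwargs": {
  "moves": [0,-1,0.8,30,0,0,0,0,0,0,30,0,0,0,0,0,0,12,0,0,0,0,0,0,0,0,0,0,0,0,0,0,0,0,0]
}}

```text
t: 16.45
position: [0.6036, -0.1773, 0.1198]
tool_rot: [[-0.997, 0.071, -0.002], [0.071, 0.997, 0.001], [0.002, 0.001, -1.0]]
force: [-0.3, -0.1, -0.1]
width: 0.125
grip_force: 60.1
```

```bash
python3 t.py; python3 - <<'E'
from m import *
c,im,hsv=shot('s6','side'); s=ctrl.state(); z=s['position'][2]+.0233
for k in blobs(hsv,(3,140,60),(22,255,255),8):
    p=cast('side',k,z,c).mean(0)
    if .54<p[0]<.66 and -.24<p[1]<-.12: print('bar',k.mean(0).round(1),*rect('side',k,z,c))
print(proj('side',[.6042,-.1796,.08],c))
cv2.imwrite('pics/c6.png',cv2.resize(im[200:340,280:450],None,fx=4,fy=4,interpolation=cv2.INTER_CUBIC))
E
```

```text
16.45 [ 603.6 -177.3  119.8] delta tool mm [-0.7 -2.3 -0. ] yaw 175.93 want 175.9 q6 -1.8952915887441002 0.041416598803542766 [-0.25590146 -0.05966795 -0.14270054] [ 0.00806757 -0.01617005 -0.01125492] 0.12523179655735087 60.07464051246643
bar [362.2 283.9] [ 587.3 -232.6] [11.6 34.3] -13.2
bar [374.9 267.1] [ 618.2 -200.2] [14.  10.6] 76.5
bar [354.5 263.9] [ 583.3 -187.5] [33.1 15.4] 73.6
(np.float64(362.4624450121705), np.float64(280.31224729471694))
```

View pics/c6.png

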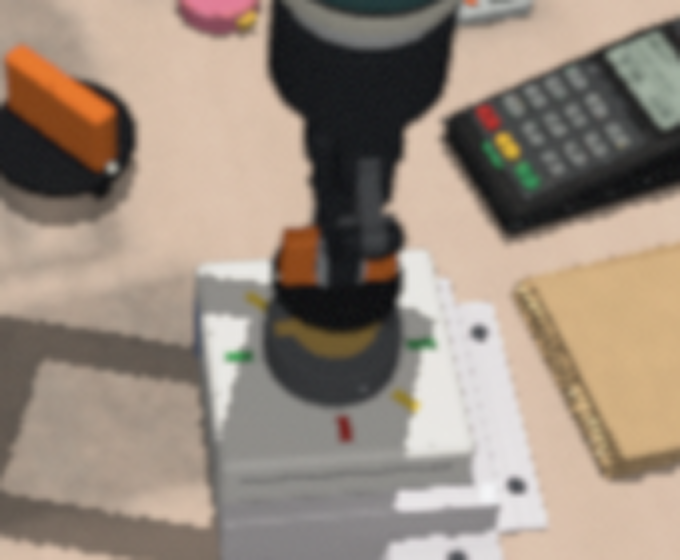

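Side crop: cap upright in the fingers, bar ends at crop x 279 and 397 about the finger at 340, disc just above the neck. Small correction, then insertion.

>>> {"fn": "apply_moves", "kwargs": {
  "moves": [0,-1,-2.2,3,0,0,0,0,0,0,3,0,0,0,0,0,0,0,0,0,0,0,0,0,0,0,0,0]
}}

```text
t: 16.83
position: [0.6055, -0.1808, 0.1144]
tool_rot: [[-0.997, 0.072, 0.001], [0.072, 0.997, -0.0], [-0.001, -0.0, -1.0]]
force: [0.5, -0.2, -0.7]
width: 0.127
grip_force: 60.1
```

```bash
python3 t.py
```

```text
16.8333 [ 605.5 -180.8  114.4] delta tool mm [ 1.4  1.1 -0. ] yaw 175.88 want 175.9 q6 -1.8982026415481499 0.002614756414449592 [ 0.54622062 -0.23897271 -0.66006737] [ 0.00896994 -0.00957314 -0.03966036] 0.12662343725724945 60.073639154434204
```

>>> {"fn": "apply_moves", "kwargs": {
  "moves": [0,0.7,0.8,3,0,0,0,0,0,0,2,0,0,0,0,0,0,2,0,0,0,0,0,0,0,0,0,0]
}}

```text
t: 17.17
position: [0.6042, -0.1796, 0.1063]
tool_rot: [[-0.997, 0.072, -0.001], [0.072, 0.997, 0.0], [0.001, 0.0, -1.0]]
force: [0.1, 0.0, -1.1]
width: 0.125
grip_force: 60.1
```

>>> {"fn": "apply_moves", "kwargs": {
  "moves": [0,0,0,2,0,0,0,0,0,0,2,0,0,0,0,0,0,0,0,0,0]
}}

```text
t: 17.42
position: [0.6044, -0.1797, 0.1024]
tool_rot: [[-0.997, 0.072, -0.001], [0.072, 0.997, 0.0], [0.001, 0.0, -1.0]]
force: [-0.8, 0.0, -1.2]
width: 0.124
grip_force: 60.1
```

```bash
python3 t.py
```

```text
17.4167 [ 604.4 -179.7  102.4] delta tool mm [0.2 0.1 0. ] yaw 175.88 want 175.9 q6 -1.8973482467926555 0.007781701484015092 [-0.77572267  0.00401418 -1.1845193 ] [ 0.02747914  0.02052784 -0.02217421] 0.12371250510205618 60.07352113723755
```

Already 5 mm into the notches with no contact force. Continuing down to TCP z ≈ 0.0927.

>>> {"fn": "apply_moves", "kwargs": {
  "moves": [0,0,0,3,0,0,0,0,0,0,3,0,0,0,0,0,0,2,0,0,0,0,0,0,0,0,0,0]
}}

```text
t: 17.75
position: [0.6043, -0.1797, 0.0943]
tool_rot: [[-0.997, 0.072, -0.001], [0.072, 0.997, 0.0], [0.001, 0.0, -1.0]]
force: [-0.1, 0.3, -1.8]
width: 0.124
grip_force: 60.1
```

>>> {"fn": "apply_moves", "kwargs": {
  "moves": [0,0,0,2,0,0,0,0,0,0,1,0,0,0,0,0,0,0,0,0,0]
}}

```text
t: 18.0
position: [0.6048, -0.1799, 0.0928]
tool_rot: [[-0.997, 0.072, 0.0], [0.072, 0.997, -0.0], [-0.0, -0.0, -1.0]]
force: [-2.8, 0.2, 5.1]
width: 0.127
grip_force: 60.9
```

Seated at z = 0.0928 (expected 0.0927) with 5 N. Twisting clockwise.

>>> {"fn": "apply_moves", "kwargs": {
  "moves": [0,0,0,1,0,0,0.06,0,0,0,0,0,0,0.1,0,0,0,0,0,0,0.1,0,0,0,0,0,0,0.1,0,0,0,0,0,0,0,0,0,0,0,0,0,0]
}}

```text
t: 18.5
position: [0.6057, -0.1801, 0.0927]
tool_rot: [[-0.908, 0.419, 0.002], [0.419, 0.908, -0.001], [-0.003, 0.0, -1.0]]
force: [-1.8, 1.4, 9.9]
width: 0.125
grip_force: 61.6
```

```bash
python3 t.py
```

```text
18.5 [ 605.7 -180.1   92.7] delta tool mm [ 1.6 -0.2 -0. ] yaw 155.23 want 175.9 q6 -1.536807093972596 0.014676173459188037 [-1.77902206  1.43193195  9.86359776] [ 0.22406565  0.16917046 -0.05716129] 0.12486325934662292 61.64320349693298
```

>>> {"fn": "apply_moves", "kwargs": {
  "moves": [0,0,0,0,0,0,0.1,0,0,0,0,0,0,0.1,0,0,0,0,0,0,0.1,0,0,0,0,0,0,0.08,0,0,0,0,0,0,0.03,0,0,0,0,0,0,0,0,0,0,0,0,0,0]
}}

```text
t: 19.08
position: [0.6059, -0.1803, 0.0927]
tool_rot: [[-0.666, 0.746, 0.003], [0.746, 0.666, -0.001], [-0.003, 0.001, -1.0]]
force: [-1.8, 0.5, 9.7]
width: 0.125
grip_force: 61.6
```

```bash
python3 t.py; python3 - <<'E'
from m import *
import pickle
c,im,hsv=shot('w7'); pickle.dump(c,open('pics/w7.pkl','wb'))
u,v=np.array(proj('wrist',[.6042,-.1796,.08],c)); print(u,v)
for nm,lo,hi,z in (('green',(45,90,40),(85,255,255),.056),('yellow',(22,90,70),(36,255,255),.056),('red',(172,110,60),(180,255,255),.056),('red',(0,110,60),(3,255,255),.056),('orange',(5,140,60),(18,255,255),.116)):
    for k in blobs(hsv,lo,hi):
        p=cast('wrist',k,z,c).mean(0)
        if .5<p[0]<.7 and -.28<p[1]<-.08: print(nm,k.mean(0).round(0),*rect('wrist',k,z,c))
u0,v0=max(0,int(u-120)),max(0,int(v-110))
cv2.imwrite('pics/c7.png',cv2.resize(im[v0:v0+200,u0:u0+260],None,fx=3,fy=3,interpolation=cv2.INTER_CUBIC)); print(u0,v0)
E
```

```text
19.0833 [ 605.9 -180.3   92.7] delta tool mm [ 1.6 -0.8 -0. ] yaw 131.77 want 175.9 q6 -1.1272689670860008 0.00399545185195326 [-1.84938737  0.47685491  9.68491775] [0.07992096 0.14325186 0.0320198 ] 0.12530664594368965 61.55252695083618
318.4720083834311 238.7764430676304
green [370. 270.] [ 653.2 -183. ] [2.7 4. ] -44.4
green [268. 174.] [ 561.  -176.9] [ 4.8 12.8] -4.9
yellow [320. 153.] [ 576.3 -146.7] [ 5.3 13.6] -48.4
red [268. 268.] [ 601.4 -227.1] [7.  4.9] 88.8
red [372. 176.] [ 608.1 -136.1] [12.9  5.2] 85.9
orange [321. 259.] [ 602.8 -176. ] [11.7 59.8] -48.3
198 128
```

View pics/c7.png

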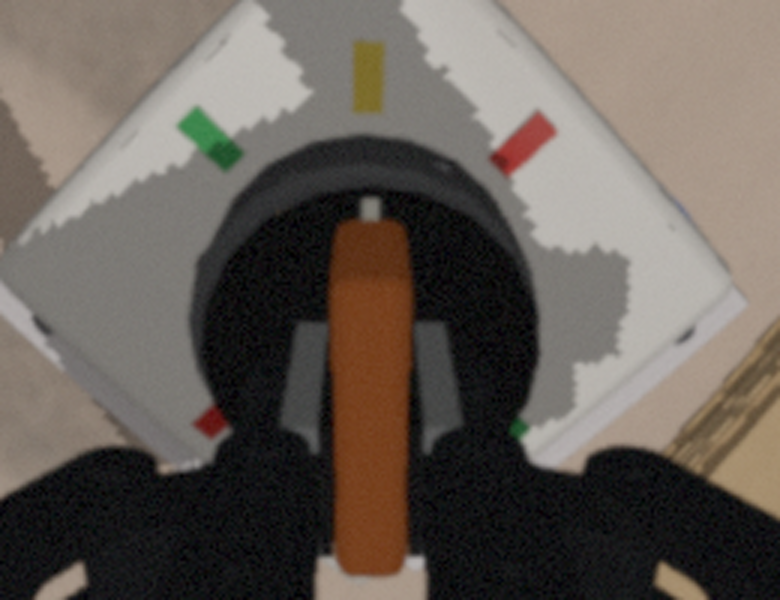

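Wrist crop: the bar (at x≈371) points straight at the yellow mark (368,77) and the tank is still against both fences. Bar is at −48.3°, 44.2° from the tank axis. Tiny trim and hold.

>>> {"fn": "apply_moves", "kwargs": {
  "moves": [0,0,0,0,0,0,0.012,0,0,0,0,0,0,0,0,0,0,0,0,0,0,0,0,0,0,0,0,0,0,0,0,0,0,0,0,0,0,0,0,0,0,0]
}}

```text
t: 19.63
position: [0.6059, -0.1802, 0.0927]
tool_rot: [[-0.657, 0.754, 0.003], [0.754, 0.657, -0.001], [-0.003, 0.001, -1.0]]
force: [-0.4, 1.5, 9.1]
width: 0.126
grip_force: 61.6
```

```bash
python3 - <<'E'
from m import *
s=ctrl.state(); R=np.array(s['tool_rot']); print(s['position'],np.degrees(np.arctan2(R[1,0],R[0,0])),s['force'],s['grip_force'])
c,im,hsv=shot('top9','top'); a=cv2.imread('pics/top0.png'); h0=cv2.cvtColor(a,cv2.COLOR_BGR2HSV)
for h in (h0,hsv):
    for k in blobs(h,(160,60,120),(172,255,255),20): print('pink',k.mean(0).round(1))
d=cv2.absdiff(a,im).max(2); print('spray/dropper diff',d[115:165,230:272].mean(),d[165:188,210:228].mean(),d[170:195,278:300].mean(),'bg',d[270:290,440:460].mean())
E
```

```text
[ 0.60586019 -0.18021688  0.09269744] 131.09888485244605 [-0.3774686   1.46821666  9.05485261] 61.56848073005676
pink [288.6 184.3]
pink [289.  182.3]
spray/dropper diff 26.791428571428572 36.828502415458935 37.54181818181818 bg 165.61
```

```bash
python3 - <<'E'
from m import *
c,im,hsv=shot('side9','side'); a=cv2.imread('pics/side0.png'); h0=cv2.cvtColor(a,cv2.COLOR_BGR2HSV)
g0,g1=[cv2.cvtColor(x,cv2.COLOR_BGR2GRAY) for x in (a,im)]
for n,(u0,v0,u1,v1) in dict(spray=(355,105,395,182),tape=(320,186,350,210),drop=(315,120,337,158),laptopcase=(300,60,340,90)).items():
    r=cv2.matchTemplate(g1[v0-8:v1+8,u0-8:u1+8],g0[v0:v1,u0:u1],cv2.TM_CCOEFF_NORMED); _,m,_,l=cv2.minMaxLoc(r); print(n,round(m,3),np.array(l)-8)
E
```

```text
spray 0.271 [-4 -4]
tape 0.738 [-2  0]
drop 0.189 [0 0]
laptopcase 0.045 [-6  8]
```

The fixed background mismatches just as badly, so the arm is hiding that region of the side view. In the earlier unobstructed side crop the tape was still in place, and no stray contact force was seen anywhere along the path. Handing in.

```bash
python3 -c "
from bench import ctrl
print(ctrl.job_done())"
```

```text
the job is handed in; nothing more can be done
None
```

I handed the job in at about 20 s: the tank is flush in the fence corner and the cap fully seated, turned about 45° clockwise to the yellow marks (not locked), and still gripped at 61 N; I couldn't re-check the spray and dropper bottles at the end because the arm blocked the view, though my moves stayed clear of them.

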